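Grease the roller-press bearing

TASK

Take the red push-type grease gun out of the wooden rack, press its coupler squarely onto the tilted, open brass grease nipple on the left bearing of the bench roller press (the right one wears a red cap) until the coupler snaps on, and then keep pushing the gun along the nipple's axis until the nozzle is pressed fully into the gun against its spring. Finish while holding it there: gun gripped, square, snapped on and pressed in. Leave the maul and the other things on the table where they are.

Things in the scene. Friction and masses are not known exactly. Their poses are not given: they have to be found in the camera images.
- gun_grip (a point): Centre of the red hexagonal barrel (34 mm across flats, 60 mm long), where to grasp: flats face own +-x and every 60 degrees; the rest of the gun is round. Own z points from nozzle to closed end. It starts upright, nozzle down, hanging in one of the rack's two holes (the maul is in the other; which is which varies). Top of the gun 43 mm above this point; front cap, 44 mm wide, from 30 to 50 mm below, resting on the rack.
- gun: The whole grease gun, about 0.32 kg. Origin on its axis, 135 mm from gun_grip towards the nozzle: at the coupler's mouth while the spring is relaxed. Own z as for gun_grip. Below the front cap come a 31 mm wide spigot, 6 mm long, a 10 mm nozzle tube and the 27 mm wide coupler. To take it out of the rack, lift it straight up by 100 mm or more.
- coupler_seat (a point): Point on the gun's axis inside the coupler where the centre of the nipple's ball lies once the coupler is home: 9.5 mm inside the mouth, 125.5 mm from gun_grip while the spring is relaxed. Own z is the gun's z. Four sprung jaws at the mouth spread over the ball, with 6 to 7 N, and snap behind it with 6 mm still to go to the firm seat. The ball may enter up to 2 mm off the axis.
- plunger (a joint): How far the nozzle with the coupler is pushed into the gun, in m: 0 relaxed, 0.015 fully in (a stop). Its spring pushes back with 9 N at the start of the travel and 18 N fully in, so the coupler snaps on first and then, on pushing further, the nozzle goes in.
- nipple_ball (a point): Centre of the 16 mm brass ball head of the open nipple, 156 mm above the table. Own z points outwards along the nipple, 30 degrees off vertical, towards the press's front (its robot side). Below the ball a 9 mm neck and, 12 mm under the ball's centre, a 20 mm wide hexagon. The press's cheek begins 26 mm to the right (own -y) of the axis; above and in front it is free.
- press: Hand-cranked bench roller press, bolted down. Origin: centre of the base's underside (200 mm in x by 300 in y); own -x is its front. Cheeks at y = +-95 mm, 154 mm high, black knobs on them up to 178 mm; a bearing housing outside each. Open nipple on the left one (+y), ball at (-23, 130, 156) mm in this frame; the red-capped one at y = -130. Crank at the right, y -150 to -254 mm.
- rack: Plywood tool rack, fixed: top plate 110 mm (x) by 260 mm (y), upper face 100 mm above the table, with two through holes of 35 mm diameter at y = -65 and +65 mm (x = 0). Origin: centre of its underside on the table.
- maul_mid (a point): Centre of the white plastic head of the leather maul standing in the rack's other hole: head 48 to 56 mm diameter, 75 mm high from the rack's top, wooden handle down through the hole. Leave it.
- pliers: Red-handled revolving punch pliers lying on the table, 190 mm long, 17 mm high. Leave them.
- rivet_jar: Amber jar of rivets, 60 mm diameter, 75 mm high. Leave it.
- spool: Spool of thread, 60 mm diameter, 58 mm high. Leave it.
- wax: Yellow block of wax, 50 x 32 x 24 mm. Leave it.
- glue_pot: White glue pot, 56 mm diameter, 85 mm high. Leave it.
- beveller: Edge beveller with dark wooden handle, 150 mm long, lying on the green cutting mat. Leave it.
Not all that is in view belongs to the job. Leave any turquoise look-alike of the gun alone.

How it is judged:
On the way, in this order (a step that is already met when the one before it is completed fails the run):
1. the gun is held in the fingers, its coupler lifted clear above the rack (height (world z) of coupler_seat above 0.115 m and contact force between the fingers and gun above 1 N), for 0.1 s.
2. the coupler is snapped onto the open nipple: the ball within 3.5 mm of its seat and the coupler's axis within 8 degrees of the nipple's (distance between coupler_seat and nipple_ball below 0.0035 m and angle between the z axis of coupler_seat and the z axis of nipple_ball, either way round below 0.14 rad), for 0.1 s.
At the end, for the whole second after the job is handed in: Still gripped by the fingers and at rest, the gun has its coupler snapped home on the open nipple (ball centre within 3.5 mm of the coupler's seat), its axis within 8 degrees of the nipple's axis, and the nozzle pressed at least 12 of its 15 mm into the gun (all of step 2 and value of joint plunger above 0.012 m and contact force between the fingers and gun above 1 N and contact force between gun and rack below 0.1 N and linear speed of gun below 0.02 m/s); the arm keeps its last pose, push and grip.
It fails at once if the maul, or any other thing lying on the table, is moved more than 3 cm (distance of any of maul_mid, pliers, rivet_jar, spool, wax, glue_pot, beveller from where it was at the start of the episode above 0.03 m).
It also fails if it takes over 48 s, if anything falls off the work surface, if the arm or the gripper's body presses on something with over 40 N, if the wrist force passes 120 N, or if a joint passes its speed limit or range.

ROBOT

A 7-joint arm with a two-finger parallel gripper is mounted at the origin on the work surface. World frame = base frame: x ahead of the robot, y to its left, z up, the work surface at z = 0. Lengths are in m, angles in rad, forces in N, time in s.
With the tool pointing down it reaches from about 0.4 to 0.875 m from the base axis. Payload 6.5 kg.
Tool frame: the origin (TCP) lies between the finger pads; the fingertips stand 11 mm ahead of it and the grasp point (between the pads) lies 8 mm behind it; y points along the fingers, z is the direction in which the jaws open and shut, and the axes are right-handed (so a half turn about y gives the same grasp; the last joint's range is limited). The gripper opens to 88 mm and grips with 3 to 60 N. Pads are 18 mm wide; open, the fingers measure 123 mm over their backs; the gripper's body (75 mm by 187 mm) begins 45 mm behind the grasp point.
Start: joints at [1.241, 0.536, -0.004, 1.538, 0.003, 1.067, -0.071], TCP at [0.169, -0.628, 0.25] pointing down, gripper open.
Joint ranges: [-2.7, 2.7], [-0.37, 2.16], [-1.27, 1.26], [0.24, 2.4], [-1.31, 4.45], [0.19, 1.91], [-2.76, 2.76]. Speed limits (rad/s): [2.39, 2.39, 3.14, 3.14, 3.14, 3.14, 3.14].

INTERFACE

Orientations are given as a rotation vector (axis times angle).
In Python, from rig import bot gives the robot as it stands. The module is installed in compiled form; this text tells all that it offers.
- The arm moves only by the tool play_rows, never from a script. Its argument "motion" is a list of rows, each a list of 7 numbers: the turn, a rotation vector about the tool's x, y, z normalised to -1 to 1, where 1 is 180 degrees, then the shift along the tool's x, y, z normalised to -1 to 1, where 1 is 0.04 m, then the closure, from -1 (fully open) to 1 (shut), so that 0 is half open. In form: [[rx, ry, rz, tx, ty, tz, jaw], ...]. A call has 1 to 5 rows; each row shifts and turns the commanded pose from where the row before left it, along the tool's axes as they then stand; what a row does not reach is not made up. A row lasts 1/12 s, in which the tool goes at most 41.7 mm and 7.16 degrees, less where a joint would pass 70% of its speed; a pose out of reach is approached as far as the arm can. A call with a number of a shift or a turn outside -1 to 1 is refused whole. A call with a gripper value outside its range is refused whole. The fingers move at their own pace and stop on an object; "grip_force" is the grip in N (left out, the last holds). Time passes only in rows, so rows that do not move let the fingers close. It gives the time, the measured TCP pose, the force and the opening at its end, in the units of the state.
- bot.observe(): the state, without advancing time (a new reading comes with each control period).
- bot.camera(name): name is "side" or "top"; returns the picture (420x560x3 uint8, blue, green, red); there is no depth.
- bot.calibration(name): a dict with "intrinsics" (3x3 intrinsics, pixels), "R" (3x3) and "t" (3): a world point X has camera coordinates R X + t. Camera axes: x right, y down, z forward; pixel columns grow to the right and rows downward; lengths in m; the calibration is good to about 2 mm. A picture is of the moment at which its call begins. calibration takes no time and is no camera call.
- bot.finish_job(): hands the job in, once; it reports no verdict.
Trained networks look in the newest picture that a camera, given by its name, has taken for a name from the list of things; names that differ only in an ending like _2 or _b are one class to them, and where a whole thing is asked for, a point or a joint stands for the part that bears it (a point fixed in the world has none). Each returns a list of dicts, best first, with "conf" (0 to 1); they miss things now and then, are a little off and sometimes report something else, mostly with a low value. They report only what shows in the picture. A call takes as long as a camera call. They do not tell look-alikes from the thing itself.
- bot.spot_in(query, camera): "at" ([row, column] in pixels, amid what is visible of it).
- bot.silhouettes(query, camera): "region" (420x560 bool, what is visible of it) and "at" ([row, column] in pixels, amid what is visible of it).
The state is a dict: "clock": time; "qpos": joint angles; "joint_velocities": joint speeds; "joint_efforts": joint torques, N m; "eef_pos": TCP position; "ee_rot": TCP orientation; "ft_force": force on the tool from outside, world axes, zero at the start; "wrist_torque": the same for the moment, N m; "finger_gap": finger opening in m.
Only numpy, scipy, OpenCV 4.12 (cv2) and the standard library are available. Lean on these libraries where they do the work, as an engineer would, in place of code of your own. Each camera call takes 0.05 s, during which the arm holds its last target.

## Working session

There is one attempt and no reset: what is moved stays moved. The work goes in short steps, Python scripts to look and compute and a tool call to move; the robot and the scene stay as the last step left them, time stands still between calls to the robot, and variables do not carry over. Pictures are saved under pics/ and viewed, and the job is handed in when it is done.

Besides the shell and the picture viewer there is one more tool, called after ">>>" as a command line: name --pt "numbers of a row" for each row, then --argument value for the rest. play_rows: Moves the arm, as the interface text tells. Its arguments: {"type":"object","properties":{"motion":{"type":"array"},"grip_force":{"type":"number"}},"required":["motion"]}

```bash
mkdir -p pics; ls; python3 - <<'E'
from rig import bot
import cv2,numpy as np
np.set_printoptions(precision=4,suppress=True)
s=bot.observe()
print(s)
for n in("side","top"):
    im=bot.camera(n); cv2.imwrite(f"pics/{n}0.png",im)
    print(n,bot.calibration(n))
E
```

```text
pics
{'clock': 0.0, 'qpos': array([ 1.2408,  0.5372, -0.0044,  1.5389,  0.0026,  1.0673, -0.0712]), 'joint_velocities': array([-0.0003,  0.0005, -0.0007,  0.0005, -0.002 , -0.0008, -0.0002]), 'joint_efforts': array([ -0.0003, -57.0999,   0.9907, -25.1608,  -0.0562,   0.0179,
         0.0001]), 'eef_pos': array([ 0.1693, -0.6269,  0.2488]), 'ee_rot': array([-0.2766,  2.0824, -2.0789]), 'ft_force': array([-0.4399, -0.4226, -0.7596]), 'wrist_torque': array([ 0.0026, -0.0182, -0.0149]), 'finger_gap': 0.08791448785757451}
side {'intrinsics': array([[403.9633,   0.    , 277.8747],
       [  0.    , 403.9633, 208.914 ],
       [  0.    ,   0.    ,   1.    ]]), 'R': array([[ 0.8392,  0.5439, -0.0046],
       [ 0.4148, -0.6454, -0.6414],
       [-0.3518,  0.5364, -0.7672]]), 't': array([-0.468 , -0.1235,  1.2679])}
top {'intrinsics': array([[496.8355,   0.    , 279.8133],
       [  0.    , 496.8355, 216.1238],
       [  0.    ,   0.    ,   1.    ]]), 'R': array([[ 0.03  , -0.9995, -0.0011],
       [-0.9983, -0.0299, -0.05  ],
       [ 0.05  ,  0.0026, -0.9987]]), 't': array([-0.0143,  0.538 ,  1.5006])}
```

View pics/side0.png

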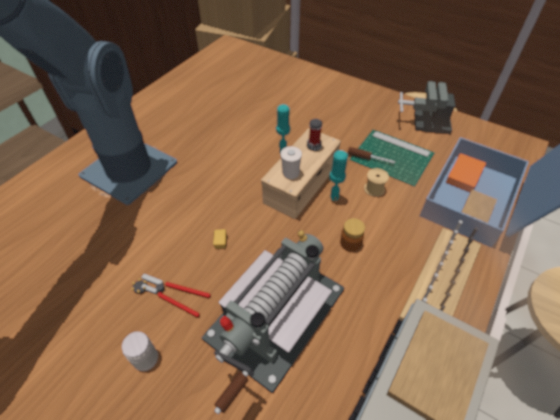

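View pics/top0.png

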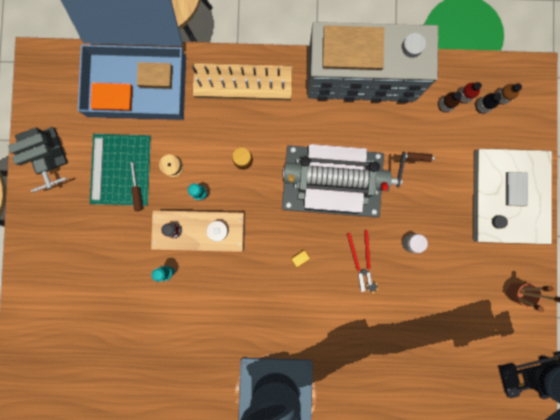

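```bash
cat > h.py <<'E'
import cv2,numpy as np
from scipy.spatial.transform import Rotation as Ro
from scipy.optimize import least_squares
np.set_printoptions(precision=4,suppress=True)
C={}
def setc(bot):
    for n in("side","top"): C[n]=bot.calibration(n)
def proj(n,X):
    c=C[n]; Y=np.atleast_2d(X)@c["R"].T+c["t"]; uv=Y@c["intrinsics"].T
    return (uv[:,:2]/uv[:,2:])[:, ::-1]  # row,col
def ray(n,rc):
    c=C[n]; d=c["R"].T@np.linalg.solve(c["intrinsics"],[rc[1],rc[0],1.]); o=-c["R"].T@c["t"]
    return o,d/np.linalg.norm(d)
def atz(n,rc,z):
    o,d=ray(n,rc); return o+d*(z-o[2])/d[2]
def tri(rc_s,rc_t):
    A=np.zeros((3,3));b=np.zeros(3);L=[]
    for n,rc in(("side",rc_s),("top",rc_t)):
        o,d=ray(n,rc);P=np.eye(3)-np.outer(d,d);A+=P;b+=P@o;L.append((P,o))
    X=np.linalg.solve(A,b); return X,[np.linalg.norm(P@(X-o)) for P,o in L]
E
python3 - <<'E'
from rig import bot
from h import *
setc(bot)
for q in("gun_grip","gun","coupler_seat","nipple_ball","press","rack","maul_mid"):
    for n in("side","top"):
        r=bot.spot_in(q,n); print(q,n,[(np.round(d["at"],1).tolist(),round(d["conf"],2)) for d in r[:4]])
print(bot.observe()["clock"])
E
```

```text
gun_grip side [([134.3, 313.2], 0.58), ([122.6, 284.0], 0.58), ([168.2, 335.2], 0.55)]
gun_grip top [([273.4, 159.3], 0.81), ([189.5, 195.9], 0.7), ([229.4, 171.5], 0.49)]
gun side [([131.8, 314.0], 0.89), ([171.1, 341.8], 0.89), ([125.1, 279.1], 0.66)]
gun top [([192.5, 197.3], 0.76), ([274.9, 162.7], 0.59), ([231.7, 170.8], 0.55)]
coupler_seat side [([289.0, 162.9], 0.29), ([179.1, 299.1], 0.21)]
coupler_seat top []
nipple_ball side []
nipple_ball top [([177.6, 290.9], 0.56)]
press side [([312.9, 269.4], 0.97)]
press top [([179.3, 333.5], 0.67)]
rack side []
rack top [([232.2, 196.3], 0.86), ([242.2, 413.5], 0.25)]
maul_mid side [([163.0, 290.0], 0.71)]
maul_mid top [([229.8, 215.9], 0.92), ([244.8, 412.3], 0.55)]
0.8
```

Red gun: side (134,314), top (231,171), in the rack's left hole. The maul is in the right one, and turquoise look-alikes stand in front of and behind the rack. The brass nipple is at about side (234,301), top (178,291). Next I'll zoom in.

```bash
python3 - <<'E'
from rig import bot
from h import *
setc(bot)
s=cv2.imread("pics/side0.png");t=cv2.imread("pics/top0.png")
def crop(im,r,c,h,w,k): return cv2.resize(im[r:r+h,c:c+w],None,fx=k,fy=k,interpolation=cv2.INTER_CUBIC)
a=crop(s,100,255,100,100,4); b=crop(s,220,270,40,60,6.6666)
b=crop(s,215,265,100,100,4)
cv2.imwrite("pics/c1.png",np.hstack([a,b]))
a=crop(t,180,140,100,100,4); b=crop(t,140,275,100,100,4)
cv2.imwrite("pics/c2.png",np.hstack([a,b]))
print(tri((234,301),(178,291)))
X=atz("top",(178,291),.156);print(X,proj("side",X))
print(tri((134,314),(230,171)))
print(atz("top",(229.8,216),.14), atz("top",(232.2,196.3),.1))
E
```

```text
(array([ 0.6375, -0.0262,  0.1582]), [np.float64(6.303396933794263e-05), np.float64(6.303396933788335e-05)])
[ 0.6377 -0.0263  0.156 ] [[234.6546 301.0045]]
(array([0.4843, 0.3022, 0.1479]), [np.float64(0.0004350756239780661), np.float64(0.0004350756239781573)])
[0.4883 0.1783 0.14  ] [0.4805 0.2397 0.1   ]
```

View pics/c1.png

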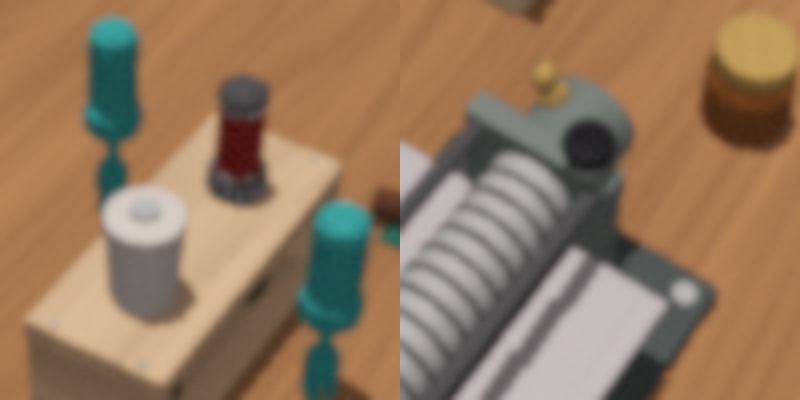

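View pics/c2.png

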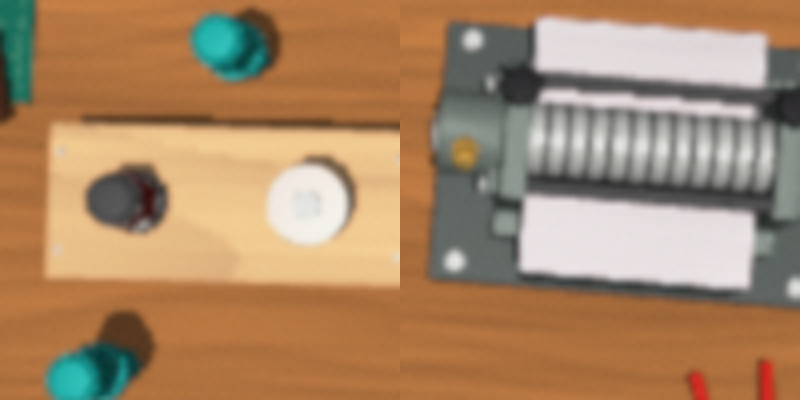

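```bash
python3 - <<'E'
from rig import bot
from h import *
setc(bot)
print(Ro.from_rotvec(bot.observe()["ee_rot"]).as_matrix())
for n in("side","top"):
    im=np.mean([bot.camera(n).astype(float) for _ in range(4)],0)
    np.save(f"pics/{n}avg.npy",im)
s=np.load("pics/sideavg.npy").astype(np.uint8);t=np.load("pics/topavg.npy").astype(np.uint8)
def crop(im,r,c,h,w,k): return cv2.resize(im[r:r+h,c:c+w],None,fx=k,fy=k,interpolation=cv2.INTER_CUBIC)
cv2.imwrite("pics/p_top.png",crop(t,135,275,80,130,6))
cv2.imwrite("pics/ball.png",np.hstack([crop(s,220,285,30,30,13),crop(t,163,276,30,30,13)]))
cv2.imwrite("pics/gun.png",np.hstack([crop(s,110,290,50,50,8),crop(t,205,145,50,50,8)]))
for n,rc in (("side",(110,284)),("top",(272,160)),): pass
for q,z in (((274,160),.2),((190,196),.2)): print(atz("top",q,z))
E
```

```text
[[-0.9654 -0.      0.2608]
 [-0.2608 -0.0001 -0.9654]
 [ 0.     -1.      0.    ]]
[0.3654 0.3149 0.2   ]
[0.5922 0.2279 0.2   ]
```

View pics/p_top.png

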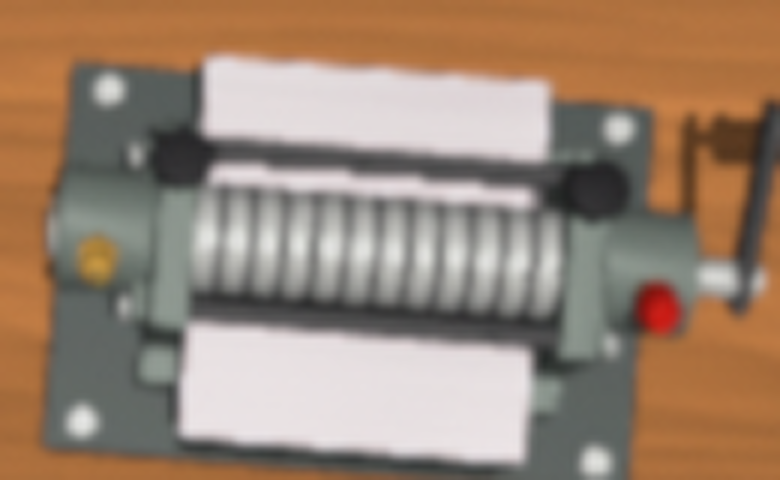

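View pics/ball.png

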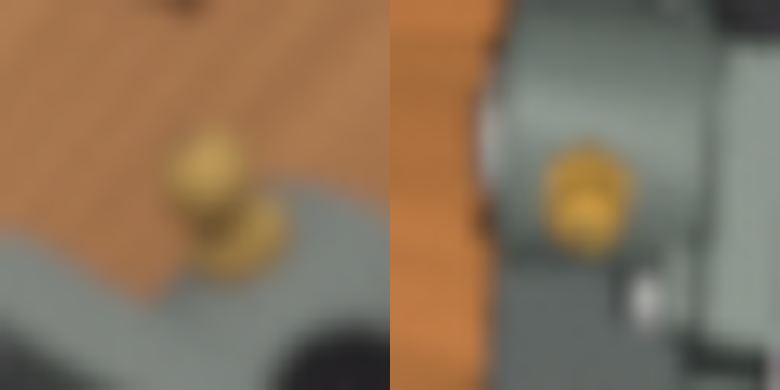

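View pics/gun.png

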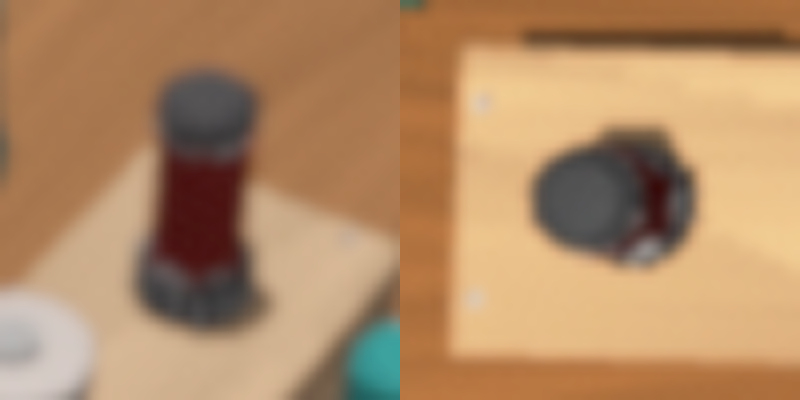

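```bash
python3 - <<'E'
from rig import bot
from h import *
setc(bot)
def up(p,k,r0,c0): return (r0+(p[1]+.5)/k-.5, c0+(p[0]+.5)/k-.5)
B=[up(p,6,135,275) for p in ((108,90),(619,129),(82,421),(596,463))]
for z in (.012,.02):
    W=np.array([atz("top",b,z) for b in B]); c=W.mean(0); print(z,c, np.linalg.norm(W[0]-W[1]),np.linalg.norm(W[0]-W[2]))
    d=W[0]+W[2]-W[1]-W[3]; e=W[0]+W[1]-W[2]-W[3]
    yaw=np.arctan2(-d[0],d[1]); yaw2=np.arctan2(e[1],e[0]); y=(yaw+yaw2)/2
    R=Ro.from_euler("z",y).as_matrix(); print(np.degrees([yaw,yaw2]), "ball pred",c*[1,1,0]+R@[-.023,.13,.156],"cap",c*[1,1,0]+R@[-.023,-.13,.156])
    P=c*[1,1,0]+R@[-.023,.13,.156]; print("px side",proj("side",P),"top",proj("top",P))
bs=up((207,170),13,220,285); 
for yy in (205,212):
    bt=up((590-390,yy),13,163,276); print(bs,bt,tri(bs,bt),atz("top",bt,.156))
print(atz("side",bs,.156))
# gun top end centre: side (208,103)?, top(588,200)
gt=up((586-400,198),8,205,145); gs=up((208,100),8,110,290)
print("gun top",tri(gs,gt),atz("top",gt,.193), atz("side",gs,.193))
# rack corners top face left edge: (465,45),(452,352)
for p in ((62,44),(50,354),(81,103),(75,299)): print(atz("top",up(p,8,205,145),.1))
E
```

```text
0.012 [ 0.6524 -0.1579  0.012 ] 0.26206345955358273 0.17035064540394523
[-2.829  -2.7801] ball pred [ 0.6358 -0.027   0.156 ] cap [ 0.6231 -0.2867  0.156 ]
px side [[234.4799 300.1261]] top [[178.6939 291.2153]]
0.02 [ 0.6514 -0.1571  0.02  ] 0.2606783887614894 0.16945029972521095
[-2.829  -2.7801] ball pred [ 0.6348 -0.0261  0.156 ] cap [ 0.622  -0.2858  0.156 ]
px side [[234.0371 299.9319]] top [[179.0453 290.9075]]
(232.6153846153846, 300.46153846153845) (178.30769230769232, 290.9230769230769) (array([ 0.636 , -0.0261,  0.1622]), [np.float64(9.784441178375401e-05), np.float64(9.784441178369173e-05)]) [ 0.6368 -0.0261  0.156 ]
(232.6153846153846, 300.46153846153845) (178.84615384615384, 290.9230769230769) (array([ 0.6351, -0.0258,  0.1611]), [np.float64(0.0005220058593888139), np.float64(0.0005220058593888692)]) [ 0.6353 -0.0262  0.156 ]
[ 0.6337 -0.0221  0.156 ]
gun top (array([0.4857, 0.3018, 0.1907]), [np.float64(0.0010118986722525535), np.float64(0.001011898672252478)]) [0.4848 0.3007 0.193 ] [0.4877 0.2998 0.193 ]
[0.5403 0.3686 0.1   ]
[0.4291 0.3682 0.1   ]
[0.5193 0.3609 0.1   ]
[0.449  0.3601 0.1   ]
```

Results: red gun axis at about (0.485, 0.302), gun_grip z 0.150. Ball at about (0.6355, -0.026, 0.156), press yaw -2.8°. Next a helper that converts world moves into row units.

```bash
cat >> h.py <<'E'
def st(bot):
    s=bot.observe(); return s,np.array(s["eef_pos"]),Ro.from_rotvec(s["ee_rot"])
def plan(p,R,tp,tR,n=None,vmax=.039,wmax=7.0):
    "rows (rx..tz) from pose to target, shift expressed in the axes before the row's turn"
    tot=(R.inv()*tR).as_rotvec(); d=np.linalg.norm(tp-p)
    n=n or int(max(np.ceil(d/vmax),np.ceil(np.degrees(np.linalg.norm(tot))/wmax),1))
    rows=[]
    for i in range(n):
        sh=R.as_matrix().T@((tp-p)/n if i==0 else dp)
        if i==0: dp=(tp-p)/n
        rows.append(np.r_[tot/n/np.pi,sh/.04]); R=R*Ro.from_rotvec(tot/n)
    return np.array(rows)
DOWN=Ro.from_matrix(np.array([[-1,0,0],[0,0,-1],[0,-1,0.]]).T)  # cols x,y,z
E
python3 - <<'E'
from rig import bot
from h import *
s,p,R=st(bot); print(DOWN.as_matrix())
W=[(.45,-.36,.40),(.57,-.02,.42),(.485,.302,.36)]
tR=[DOWN]*3
for w,t in zip(W,tR):
    r=plan(p,R,np.array(w),t); print(len(r));print(np.round(r,3)); p,R=np.array(w),t
print(s["clock"])
E
```

```text
[[-1.  0.  0.]
 [ 0.  0. -1.]
 [-0. -1.  0.]]
11
[[-0.     0.008  0.    -0.774 -0.342 -0.421]
 [-0.     0.008  0.    -0.764 -0.342 -0.439]
 [-0.     0.008  0.    -0.753 -0.342 -0.457]
 [-0.     0.008  0.    -0.742 -0.342 -0.475]
 [-0.     0.008  0.    -0.73  -0.342 -0.493]
 [-0.     0.008  0.    -0.718 -0.342 -0.51 ]
 [-0.     0.008  0.    -0.706 -0.342 -0.527]
 [-0.     0.008  0.    -0.693 -0.342 -0.544]
 [-0.     0.008  0.    -0.68  -0.342 -0.561]
 [-0.     0.008  0.    -0.666 -0.342 -0.577]
 [-0.     0.008  0.    -0.652 -0.342 -0.593]]
10
[[ 0.    0.    0.   -0.3  -0.05 -0.85]
 [ 0.    0.    0.   -0.3  -0.05 -0.85]
 [ 0.    0.    0.   -0.3  -0.05 -0.85]
 [ 0.    0.    0.   -0.3  -0.05 -0.85]
 [ 0.    0.    0.   -0.3  -0.05 -0.85]
 [ 0.    0.    0.   -0.3  -0.05 -0.85]
 [ 0.    0.    0.   -0.3  -0.05 -0.85]
 [ 0.    0.    0.   -0.3  -0.05 -0.85]
 [ 0.    0.    0.   -0.3  -0.05 -0.85]
 [ 0.    0.    0.   -0.3  -0.05 -0.85]]
9
[[ 0.     0.     0.     0.236  0.167 -0.894]
 [ 0.     0.     0.     0.236  0.167 -0.894]
 [ 0.     0.     0.     0.236  0.167 -0.894]
 [ 0.     0.     0.     0.236  0.167 -0.894]
 [ 0.     0.     0.     0.236  0.167 -0.894]
 [ 0.     0.     0.     0.236  0.167 -0.894]
 [ 0.     0.     0.     0.236  0.167 -0.894]
 [ 0.     0.     0.     0.236  0.167 -0.894]
 [ 0.     0.     0.     0.236  0.167 -0.894]]
1.2
```

>>> play_rows --pt "0 0.008 0 -0.774 -0.342 -0.421 -1" --pt "0 0.008 0 -0.764 -0.342 -0.439 -1" --pt "0 0.008 0 -0.753 -0.342 -0.457 -1" --pt "0 0.008 0 -0.742 -0.342 -0.475 -1" --pt "0 0.008 0 -0.73 -0.342 -0.493 -1"

```text
clock: 1.62
eef_pos: [0.2983, -0.5049, 0.3189]
ee_rot: [-0.147, 2.15, -2.151]
ft_force: [-0.0, -0.0, -0.3]
finger_gap: 0.0881
```

>>> play_rows --pt "0 0.008 0 -0.718 -0.342 -0.51 -1" --pt "0 0.008 0 -0.706 -0.342 -0.527 -1" --pt "0 0.008 0 -0.693 -0.342 -0.544 -1" --pt "0 0.008 0 -0.68 -0.342 -0.561 -1" --pt "0 0.008 0 -0.66 -0.342 -0.58 -1"

```text
clock: 2.03
eef_pos: [0.4266, -0.3841, 0.3874]
ee_rot: [-0.012, 2.215, -2.216]
ft_force: [0.5, 0.0, -0.2]
finger_gap: 0.0882
```

>>> play_rows --pt "0 0.008 0 -0.65 -0.342 -0.59 -1" --pt "0 0 0 -0.3 -0.05 -0.85 -1" --pt "0 0 0 -0.3 -0.05 -0.85 -1" --pt "0 0 0 -0.3 -0.05 -0.85 -1" --pt "0 0 0 -0.3 -0.05 -0.85 -1"

```text
clock: 2.45
eef_pos: [0.5013, -0.2245, 0.4085]
ee_rot: [-0.014, -2.215, 2.216]
ft_force: [0.9, -0.3, -0.2]
finger_gap: 0.0879
```

>>> play_rows --pt "0 0 0 -0.3 -0.05 -0.85 -1" --pt "0 0 0 -0.3 -0.05 -0.85 -1" --pt "0 0 0 -0.3 -0.05 -0.85 -1" --pt "0 0 0 -0.3 -0.05 -0.85 -1" --pt "0 0 0 -0.3 -0.05 -0.85 -1"

```text
clock: 2.87
eef_pos: [0.5634, -0.0553, 0.4185]
ee_rot: [-0.015, -2.215, 2.215]
ft_force: [0.3, -0.0, -0.4]
finger_gap: 0.0882
```

>>> play_rows --pt "0 0 0 0 0 -0.9 -1" --pt "0 0 0 0.23 0.1 -0.9 -1" --pt "0 0 0 0.23 0.1 -0.9 -1" --pt "0 0 0 0.23 0.1 -0.9 -1" --pt "0 0 0 0.23 0.1 -0.9 -1"

```text
clock: 3.28
eef_pos: [0.5279, 0.125, 0.4022]
ee_rot: [-0.015, -2.215, 2.215]
ft_force: [1.7, -0.8, -1.0]
finger_gap: 0.0882
```

>>> play_rows --pt "0 0 0 0.215 0.35 -0.88 -1" --pt "0 0 0 0.215 0.35 -0.88 -1" --pt "0 0 0 0.215 0.35 -0.88 -1" --pt "0 0 0 0.215 0.35 -0.88 -1" --pt "0 0 0 0.215 0.35 -0.88 -1"

```text
clock: 3.7
eef_pos: [0.4872, 0.3014, 0.3318]
ee_rot: [-0.015, -2.215, 2.215]
ft_force: [0.6, 1.2, -0.4]
finger_gap: 0.0885
```

```bash
python3 - <<'E'
from rig import bot
from h import *
setc(bot)
s,p,R=st(bot); print(p,R.as_matrix(),s["qpos"],s["joint_velocities"])
for n in("side","top"):
    cv2.imwrite(f"pics/{n}1.png",bot.camera(n))
s,p,R=st(bot); print(p)
print(np.round(plan(p,R,np.array([.485,.302,.142]),DOWN),3))
im=np.hstack([cv2.resize(cv2.imread("pics/side1.png")[60:210,240:400],None,fx=2.5,fy=2.5,interpolation=cv2.INTER_CUBIC)[:375,:400],cv2.resize(cv2.imread("pics/top1.png")[160:310,90:250],None,fx=2.5,fy=2.5,interpolation=cv2.INTER_CUBIC)])
cv2.imwrite("pics/v1.png",im)
E
```

```text
[0.4872 0.3014 0.3318] [[-0.9999  0.0005 -0.0131]
 [ 0.0131  0.     -0.9999]
 [-0.0005 -1.     -0.0001]] [-0.2773  0.3653 -0.4641  1.6317  0.1738  1.1853 -2.3644] [-0.7029  0.4027 -0.1141 -0.1076  0.2394 -0.2311 -0.8797]
[0.4835 0.3061 0.3301]
[[ 0.    -0.     0.    -0.012  0.94   0.022]
 [ 0.    -0.     0.    -0.011  0.94   0.022]
 [ 0.    -0.     0.    -0.01   0.94   0.022]
 [ 0.    -0.     0.    -0.009  0.94   0.021]
 [ 0.    -0.     0.    -0.009  0.94   0.021]]
```

View pics/v1.png

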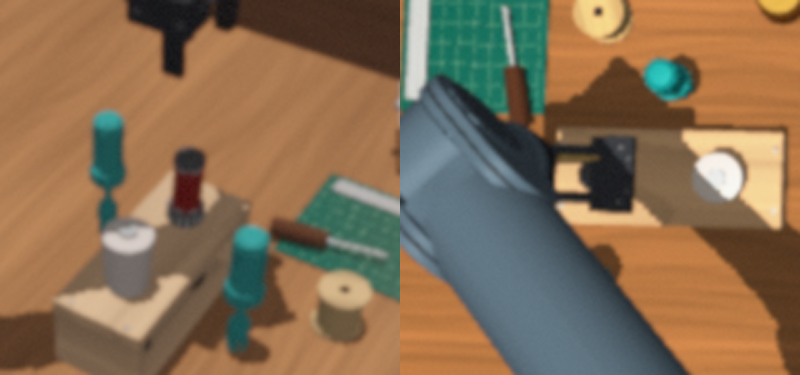

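The fingers sit above the red gun with the look-alikes clear of the jaws. I'll descend most of the way and then check.

>>> play_rows --pt "0 0 0 -0.04 0.8 0.1 -1" --pt "0 0 0 0 0.9 0 -1" --pt "0 0 0 0 0.9 0 -1" --pt "0 0 0 0 0.9 0 -1" --pt "0 0 0 0 0.5 0 -1"

```text
clock: 4.22
eef_pos: [0.4882, 0.2939, 0.1687]
ee_rot: [-0.011, -2.21, 2.216]
ft_force: [0.4, -0.5, 0.4]
finger_gap: 0.0886
```

```bash
python3 - <<'E'
from rig import bot
from h import *
setc(bot)
im=bot.camera("side"); cv2.imwrite("pics/s2.png",cv2.resize(im[60:210,240:400],None,fx=4,fy=4,interpolation=cv2.INTER_CUBIC))
s,p,R=st(bot); print(p,R.as_rotvec(),s["ft_force"],s["clock"])
print(np.round(plan(p,R,np.array([.485,.302,.142]),DOWN,1),3))
E
```

```text
[0.4869 0.293  0.1662] [-0.0068 -2.2056  2.2168] [-1.0853 -0.64   -1.7629] 4.2667
[[-0.002 -0.004  0.002  0.047  0.603 -0.229]]
```

View pics/s2.png

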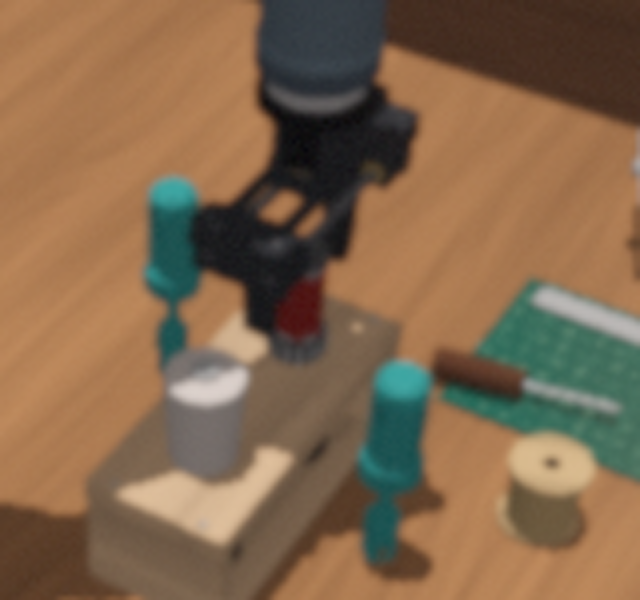

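Fingers straddle the gun barrel, but the tool sits about 9 mm too far to -y. I'll correct that first.

>>> play_rows --pt "0 0 0 0.03 0.1 -0.22 -1" --pt "0 0 0 0 0 0 -1" --pt "0 0 0 0 0 0 -1"

```text
clock: 4.52
eef_pos: [0.4891, 0.3064, 0.17]
ee_rot: [-0.015, -2.219, 2.214]
ft_force: [0.3, 0.2, -0.7]
finger_gap: 0.088
```

```bash
python3 - <<'E'
from rig import bot
from h import *
s,p,R=st(bot); print(p,R.as_rotvec(),s["ft_force"],s["wrist_torque"],s["clock"],s["qpos"],s["joint_velocities"])
print(np.round(plan(p,R,np.array([.485,.302,.142]),DOWN,1),3))
E
```

```text
[0.4891 0.3064 0.17  ] [-0.0155 -2.2191  2.2144] [ 0.3006  0.1926 -0.7438] [ 0.0173  0.0207 -0.0253] 4.5167 [-0.3261  0.5463 -0.4164  1.7852  0.2794  0.8653 -2.4532] [ 0.0099 -0.0119  0.0092  0.0031  0.0025  0.0001  0.0013]
[[ 0.001 -0.004 -0.001  0.102  0.7    0.112]]
```

>>> play_rows --pt "0 0 0 0.05 0.2 0.06 -1" --pt "0 -0.004 0 0.05 0.3 0.05 -1" --pt "0 0 0 0 0.2 0 -1" --pt "0 0 0 0 0 0 -1" --pt "0 0 0 0 0 0 -1"

```text
clock: 4.93
eef_pos: [0.4843, 0.3003, 0.1403]
ee_rot: [-0.0, -2.221, 2.221]
ft_force: [0.0, 0.4, 0.3]
finger_gap: 0.0884
```

```bash
python3 - <<'E'
from rig import bot
from h import *
im=bot.camera("side"); cv2.imwrite("pics/s3.png",cv2.resize(im[90:170,270:360],None,fx=7,fy=7,interpolation=cv2.INTER_CUBIC))
s,p,R=st(bot); print(p,R.as_rotvec(),s["ft_force"],s["wrist_torque"],s["clock"])
print(np.round(plan(p,R,np.array([.485,.302,.142]),DOWN,1),3))
E
```

```text
[0.4845 0.3006 0.1406] [ 0.001   2.2218 -2.2209] [ 0.039  -0.0528  0.3568] [-0.0015 -0.0043 -0.002 ] 4.9833
[[ 0.    -0.    -0.    -0.012 -0.034 -0.034]]
```

View pics/s3.png

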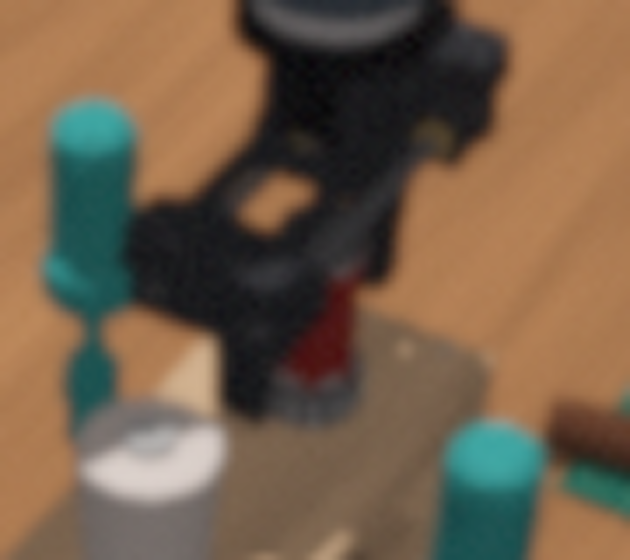

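>>> play_rows --pt "0 0 0 0 -0.03 -0.02 1" --pt "0 0 0 0 0 0 1" --pt "0 0 0 0 0 0 1" --pt "0 0 0 0 0 0 1" --pt "0 0 0 0 0 0 1" --grip_force 30

```text
clock: 5.4
eef_pos: [0.4843, 0.3013, 0.1415]
ee_rot: [0.0, 2.221, -2.221]
ft_force: [0.0, 0.7, -0.4]
finger_gap: 0.057
```

>>> play_rows --pt "0 0 0 0 0 0 1" --pt "0 0 0 0 0 0 1" --pt "0 0 0 0 0 0 1" --grip_force 30

```text
clock: 5.65
eef_pos: [0.4842, 0.3014, 0.1414]
ee_rot: [-0.0, -2.222, 2.221]
ft_force: [-0.2, 2.3, -0.6]
finger_gap: 0.0369
```

>>> play_rows --pt "0 0 0 0 0 0 1" --pt "0 0 0 0 0 0 1" --pt "0 0 0 0 0 0 1" --pt "0 0 0 0 0 0 1" --grip_force 45

```text
clock: 5.98
eef_pos: [0.4842, 0.3015, 0.1414]
ee_rot: [-0.0, 2.222, -2.221]
ft_force: [0.3, 1.5, 0.2]
finger_gap: 0.0336
```

Gap 33.6 mm, so the jaws are on the flats. Raising grip and lifting straight up.

>>> play_rows --pt "0 0 0 0 0 0 1" --pt "0 0 0 0 -0.2 0 1" --pt "0 0 0 0 -0.4 0 1" --pt "0 0 0 0 -0.6 0 1" --pt "0 0 0 0 -0.6 0 1" --grip_force 60

```text
clock: 6.4
eef_pos: [0.4835, 0.3001, 0.2137]
ee_rot: [0.002, -2.218, 2.222]
ft_force: [-0.2, -0.1, -3.2]
finger_gap: 0.0335
```

>>> play_rows --pt "0 0 0 0 -0.6 0 1" --pt "0 0 0 0 -0.6 0 1" --pt "0 0 0 0 -0.6 0 1" --pt "0 0 0 0 -0.6 0 1" --pt "0 0 0 0 -0.6 0 1"

```text
clock: 6.82
eef_pos: [0.4838, 0.3003, 0.3346]
ee_rot: [0.0, -2.219, 2.222]
ft_force: [-0.3, 0.6, -3.5]
finger_gap: 0.0337
```

>>> play_rows --pt "0 0 0 0 -0.6 0 1" --pt "0 0 0 0 -0.6 0 1" --pt "0 0 0 0 -0.4 0 1" --pt "0 0 0 0 -0.2 0 1" --pt "0 0 0 0 0 0 1"

```text
clock: 7.23
eef_pos: [0.4846, 0.3012, 0.4071]
ee_rot: [0.003, 2.221, -2.22]
ft_force: [-0.5, 0.5, -3.0]
finger_gap: 0.0338
```

```bash
python3 - <<'E'
from rig import bot
from h import *
for n in ("side","top"): cv2.imwrite(f"pics/{n}4.png",bot.camera(n))
s,p,R=st(bot); print(p,R.as_rotvec(),s["ft_force"],s["wrist_torque"],s["clock"],s["finger_gap"],s["qpos"])
y=np.radians(-2.8)
Rp=Ro.from_euler("z",y).as_matrix(); ax=Rp@[-.5,0,np.sqrt(3)/2]; yn=Rp@[0,1,0]
Z=-yn; Y=-ax; T=Ro.from_matrix(np.array([np.cross(Y,Z),Y,Z]).T); print(T.as_matrix(), ax)
ball=np.array([.6355,-.026,.156])
pre=ball+ax*(.1175+.05); print(pre)
mid=np.array([.50,.12,.36])
r=plan(p,R,mid,DOWN);print(np.round(r,3)); r=plan(mid,DOWN,pre,T); print(np.round(r,3))
E
```

```text
[0.4838 0.3007 0.4044] [ 0.0012 -2.2193  2.2221] [-0.106  -0.5348 -3.1148] [-0.0041 -0.0123  0.0019] 7.3333 0.03362190233599965 [-0.2692  0.3127 -0.4757  1.529   0.1454  1.3369 -2.3301]
[[-0.865   0.4994 -0.0488]
 [ 0.0423 -0.0244 -0.9988]
 [-0.5    -0.866   0.    ]] [-0.4994  0.0244  0.866 ]
[ 0.5518 -0.0219  0.3011]
[[-0.    -0.     0.    -0.081  0.223  0.903]
 [-0.    -0.     0.    -0.081  0.223  0.903]
 [-0.    -0.     0.    -0.081  0.222  0.903]
 [-0.    -0.     0.    -0.081  0.222  0.903]
 [-0.    -0.     0.    -0.081  0.222  0.903]]
[[ 0.001  0.003  0.033 -0.259  0.295  0.71 ]
 [ 0.001  0.003  0.033 -0.234  0.322  0.706]
 [ 0.001  0.003  0.033 -0.205  0.347  0.703]
 [ 0.001  0.003  0.033 -0.175  0.369  0.701]
 [ 0.001  0.003  0.033 -0.142  0.387  0.698]]
```

View pics/side4.png

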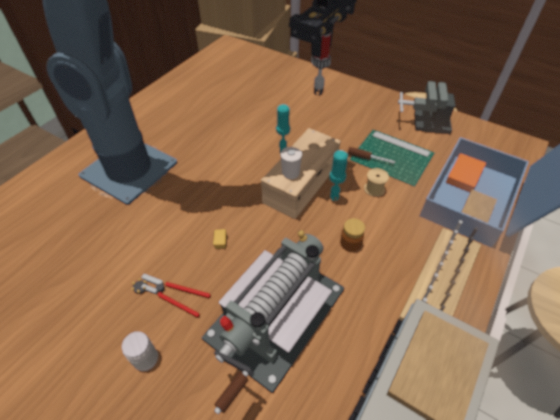

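Gun lifted cleanly, coupler visible at side (85,319). Moving to a 50 mm standoff on the nipple axis while tilting 30°.

>>> play_rows --pt "0 0 0 -0.08 0.1 0.7 1" --pt "0 0 0 -0.08 0.2 0.9 1" --pt "0 0 0 -0.08 0.25 0.9 1" --pt "0 0 0 -0.08 0.25 0.9 1" --pt "0 0 0 -0.08 0.22 0.9 1"

```text
clock: 7.75
eef_pos: [0.499, 0.127, 0.3623]
ee_rot: [0.004, -2.219, 2.221]
ft_force: [0.6, -0.2, -3.3]
finger_gap: 0.0335
```

>>> play_rows --pt "0.001 0.003 0.033 -0.26 0.29 0.73 1" --pt "0.001 0.003 0.033 -0.23 0.32 0.73 1" --pt "0.001 0.003 0.033 -0.2 0.34 0.73 1" --pt "0.001 0.003 0.033 -0.17 0.36 0.7 1" --pt "0.001 0.003 0.033 -0.14 0.38 0.65 1"

```text
clock: 8.17
eef_pos: [0.5498, -0.0156, 0.3053]
ee_rot: [0.567, 1.929, -1.962]
ft_force: [2.1, -1.8, -4.7]
finger_gap: 0.0336
```

>>> play_rows --pt "0 0 0 0 0 0.2 1" --pt "0 0 0 0 0 0 1" --pt "0 0 0 0 0 0 1" --pt "0 0 0 0 0 0 1"

```text
clock: 8.5
eef_pos: [0.5511, -0.0203, 0.3069]
ee_rot: [0.562, 1.932, -1.962]
ft_force: [1.1, 0.4, -3.2]
finger_gap: 0.0334
```

```bash
cat >> h.py <<'E'
_R=Ro.from_euler("z",np.radians(-2.8)).as_matrix(); ax=_R@[-.5,0,np.sqrt(3)/2]
T=Ro.from_matrix(np.array([np.cross(-ax,-_R@[0,1,0]),-ax,-_R@[0,1,0]]).T)
ball=np.array([.6355,-.026,.156])
def crop(im,r,c,h,w,k): return cv2.resize(im[r:r+h,c:c+w],None,fx=k,fy=k,interpolation=cv2.INTER_CUBIC)
E
python3 - <<'E'
from rig import bot
from h import *
s,p,R=st(bot); print(p,s["joint_velocities"])
for n in ("side","top"): cv2.imwrite(f"pics/{n}5.png",bot.camera(n))
s,p,R=st(bot); print(p,R.as_matrix(),s["ft_force"],s["wrist_torque"],s["clock"],s["finger_gap"],s["qpos"])
print(np.round(plan(p,R,ball+ax*(.1169+.05),T,1),4))
setc(bot)
Y=R.as_matrix()[:,1]; m=p+Y*.1264
print("mouth pred",m,proj("side",m),proj("top",m), "ball",proj("side",ball),proj("top",ball))
a=crop(cv2.imread("pics/side5.png"),170,250,90,90,4.4444);b=crop(cv2.imread("pics/top5.png"),140,250,90,90,4.4444)
cv2.imwrite("pics/v5.png",np.hstack([a,b]))
E
```

```text
[ 0.5511 -0.0203  0.3069] [-0.0078 -0.0019 -0.0059 -0.012   0.0008 -0.0037  0.0024]
[ 0.5514 -0.0201  0.3072] [[-0.8674  0.4953 -0.047 ]
 [ 0.0394 -0.0256 -0.9989]
 [-0.496  -0.8683  0.0027]] [ 1.3987  0.288  -2.1385] [0.0843 0.7066 0.0038] 8.6 0.033382800927459384 [ 0.1844  0.086  -0.2809  2.1331  0.2309  0.4205 -1.8931]
[[-0.0004  0.0009  0.0015  0.0647  0.155   0.0435]]
mouth pred [ 0.614  -0.0234  0.1974] [[217.8604 293.1789]] [[184.7793 289.9795]] ball [[234.1349 300.2423]] [[178.7821 290.8631]]
```

View pics/v5.png

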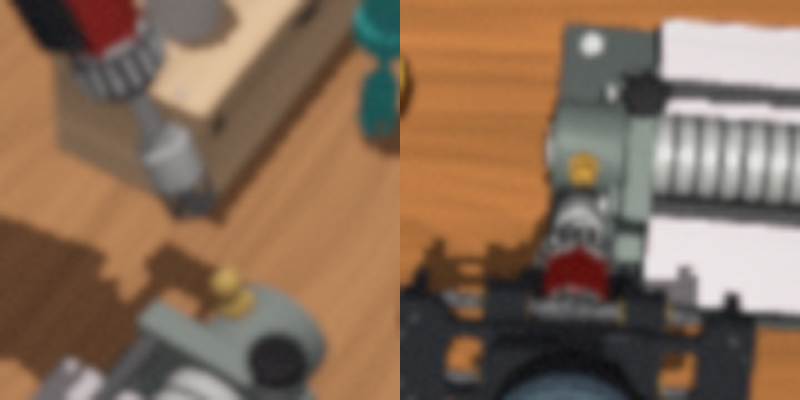

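Coupler at side ≈(294,217) px col/row and top ≈(291,185), pointing at the brass ball, and it agrees with the kinematics to about 1–2 px. Closing to a 25 mm standoff for a finer check.

>>> play_rows --pt "0 0.0009 0.0015 0.03 0.2 0.02 1" --pt "0 0 0 0.03 0.3 0.02 1" --pt "0 0 0 0 0.28 0 1" --pt "0 0 0 0 0 0 1" --pt "0 0 0 0 0 0 1"

```text
clock: 9.02
eef_pos: [0.564, -0.0234, 0.2778]
ee_rot: [0.568, 1.931, -1.96]
ft_force: [-0.6, 0.1, -3.0]
finger_gap: 0.0337
```

```bash
python3 - <<'E'
from rig import bot
from h import *
setc(bot)
for n in ("side","top"):
    im=np.mean([bot.camera(n).astype(float) for _ in range(3)],0); np.save(f"pics/{n}6.npy",im)
s,p,R=st(bot); print(p,R.as_matrix(),s["ft_force"],s["wrist_torque"],s["clock"],s["finger_gap"])
print(np.round(plan(p,R,ball+ax*(.1169),T,1),4))
Y=R.as_matrix()[:,1]; 
def c6(n,r,c):
    im=crop(np.load(f"pics/{n}6.npy").astype(np.uint8),r,c,50,50,8)
    f=lambda X:tuple(int(v) for v in ((proj(n,X)[0]-[r,c]+.5)*8-.5)[::-1])
    im2=im.copy()
    for d,col in ((.1264,(0,255,0)),(.1264-.030,(0,255,0)),(.0586-.0,(255,255,0))): cv2.circle(im2,f(p+Y*d),2,col,-1)
    for z in (0,-.012): cv2.circle(im2,f(ball+ax*z),2,(255,0,255),-1)
    print(n,[f(p+Y*d) for d in (.1264,.0964)],f(ball))
    return np.vstack([im,im2]) if 0 else np.hstack([im,im2])
cv2.imwrite("pics/v6s.png",c6("side",200,270)); cv2.imwrite("pics/v6t.png",c6("top",165,265))
E
```

```text
[ 0.5643 -0.0239  0.2791] [[-0.8646  0.4997 -0.0515]
 [ 0.0438 -0.0272 -0.9987]
 [-0.5005 -0.8657  0.0017]] [-0.2656 -0.8545 -2.6053] [ 0.049   0.7348 -0.0635] 9.3167 0.033575848400125154
[[-0.0009 -0.0005 -0.0002 -0.0041  0.6331 -0.0358]]
side [(220, 238), (177, 155)] (245, 276)
top [(214, 132), (212, 167)] (210, 113)
```

View pics/v6s.png

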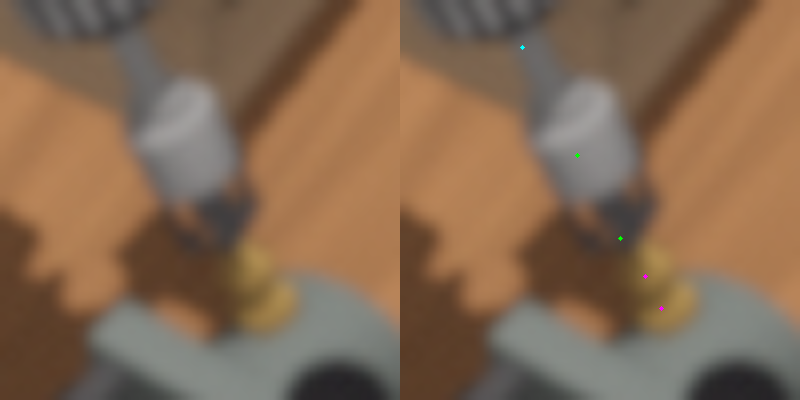

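View pics/v6t.png

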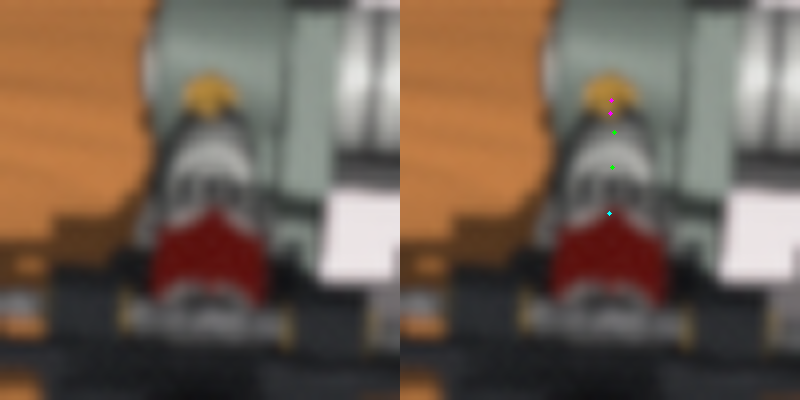

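The overlays show a small camera/kinematics offset. I'll measure the gun axis line against the ball within each image, so calibration errors cancel.

```bash
python3 - <<'E'
from rig import bot
from h import *
setc(bot)
s,p,R=st(bot); Y=R.as_matrix()[:,1]
k=10
out=[]
for n in("side","top"):
    m=proj(n,p+Y*.1264)[0][::-1]; a=proj(n,p+Y*.05)[0][::-1]
    d=(m-a)/np.linalg.norm(m-a); e=np.array([-d[1],d[0]])*-1 # e: right when d is down: d=(0,1)-> e=(1,0)
    # output pixel (u,v): img = m + e*(u-150)/k + d*(v-300)/k
    M=np.array([[e[0]/k,d[0]/k,m[0]-e[0]*15-d[0]*30],[e[1]/k,d[1]/k,m[1]-e[1]*15-d[1]*30]])
    ims=[np.load(f"pics/{n}6.npy"),np.load(f"pics/{n}avg.npy")]
    w=[cv2.warpAffine(i.astype(np.float32),M,(300,500),flags=cv2.INTER_CUBIC|cv2.WARP_INVERSE_MAP) for i in ims]
    np.save(f"pics/w{n}.npy",np.array(w))
    o=np.hstack(w).clip(0,255).astype(np.uint8)
    for u in (150,450): cv2.line(o,(u,0),(u,499),(0,255,0),1)
    Minv=cv2.invertAffineTransform(M); print(n,"ball at", Minv@np.r_[proj(n,ball)[0][::-1],1], "px/m", np.linalg.norm(proj(n,p+Y*.1264)[0]-proj(n,p+Y*.1264+np.cross(ray(n,(0,0))[1]*0+ray(n,m[::-1])[1],Y)*.01)[0])*100)
    out.append(o)
    cv2.imwrite(f"pics/w6{n}.png",o)
E
```

```text
side ball at [156.4612 357.2605] px/m 379.2761286063831
top ball at [156.3345 322.8983] px/m 142.86850534517782
```

View pics/w6side.png

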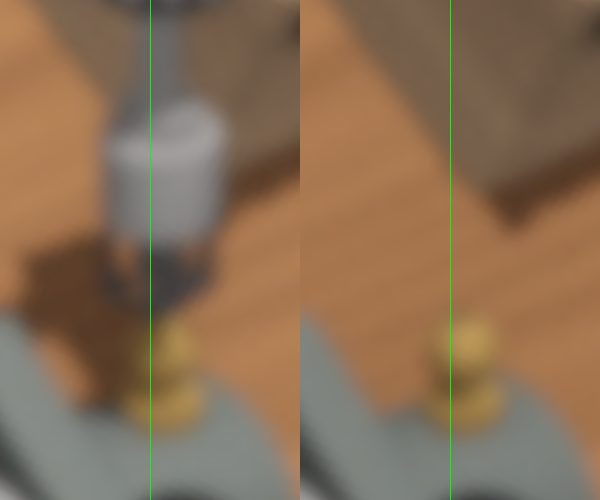

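View pics/w6top.png

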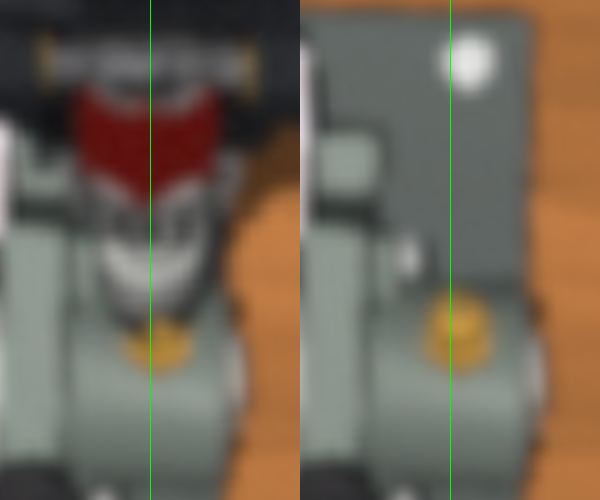

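```bash
python3 - <<'E'
from h import *
from scipy.ndimage import gaussian_filter1d as g
def edges(n,k,v0,v1,lo,hi,ch=None):
    w=np.load(f"pics/w{n}.npy")[k]
    pr=w[v0:v1].mean(0) # 300x3
    G=np.linalg.norm(g(pr,4,axis=0,order=1),axis=1)
    pk=[(u,round(float(G[u]),2)) for u in range(lo,hi) if G[u]==G[max(0,u-6):u+7].max() and G[u]>.3]
    return pk
for a in [("side",0,35,60),("side",0,60,90),("side",0,165,185),("side",0,190,215),("side",0,255,275),("side",1,325,335),("side",1,335,350),("side",1,390,405),("side",0,390,405)]: print(a,edges(*a,80,260))
for a in [("top",0,110,130),("top",0,135,155),("top",0,250,265),("top",0,270,290),("top",0,340,350),("top",1,310,322),("top",1,325,340),("top",1,340,350)]: print(a,edges(*a,50,260))
E
```

```text
('side', 0, 35, 60) [(138, 1.1), (182, 1.2), (254, 0.47)]
('side', 0, 60, 90) [(83, 1.58), (136, 1.0), (181, 1.03), (246, 0.39)]
('side', 0, 165, 185) [(101, 2.88), (125, 1.88), (222, 3.72)]
('side', 0, 190, 215) [(101, 2.66), (126, 1.66), (218, 3.52), (250, 1.33)]
('side', 0, 255, 275) [(93, 0.78), (115, 2.19), (140, 2.15), (180, 1.3), (216, 3.42)]
('side', 1, 325, 335) [(153, 1.39), (191, 1.54)]
('side', 1, 335, 350) [(121, 0.64), (149, 1.96), (187, 1.61)]
('side', 1, 390, 405) [(127, 1.05), (169, 1.75), (202, 2.02), (245, 1.49)]
('side', 0, 390, 405) [(80, 3.06), (125, 2.27), (170, 1.87), (202, 2.08), (245, 1.56)]
('top', 0, 110, 130) [(74, 2.71), (110, 1.1), (139, 0.62), (157, 0.52), (189, 1.43), (219, 2.92)]
('top', 0, 135, 155) [(78, 2.44), (110, 0.38), (121, 0.42), (216, 2.53), (241, 0.76)]
('top', 0, 250, 265) [(60, 3.51), (77, 2.26), (106, 4.32), (128, 1.93), (165, 0.42), (201, 7.24), (229, 6.17)]
('top', 0, 270, 290) [(60, 3.37), (78, 2.05), (94, 2.7), (113, 4.14), (192, 5.46), (229, 5.31)]
('top', 0, 340, 350) [(57, 3.81), (74, 2.18), (129, 2.99), (153, 1.72), (190, 3.44), (242, 3.84)]
('top', 1, 310, 322) [(57, 4.32), (80, 1.22), (133, 3.8), (185, 3.6), (227, 2.92), (244, 4.67)]
('top', 1, 325, 340) [(57, 3.96), (75, 1.35), (128, 3.37), (189, 3.31), (240, 3.12)]
('top', 1, 340, 350) [(58, 3.75), (74, 2.18), (127, 3.13), (153, 0.69), (191, 3.55), (243, 3.64)]
```

Offsets: the gun needs about 1.1 mm in +y and 0.6 mm along tool -x. Applying those and advancing to just before contact.

>>> play_rows --pt "0 0 0 -0.015 0.1 -0.027 1" --pt "0 0 0 0 0.1 0 1" --pt "0 0 0 0 0 0 1" --pt "0 0 0 0 0 0 1"

```text
clock: 9.65
eef_pos: [0.5686, -0.023, 0.2715]
ee_rot: [0.57, 1.93, -1.96]
ft_force: [0.2, -0.1, -1.9]
finger_gap: 0.0339
```

```bash
cat > m.py <<'E'
from rig import bot
from h import *
s,p,R=st(bot); print(s["clock"],p,"ft",s["ft_force"],"tq",s["wrist_torque"],s["finger_gap"])
f=np.array(s["ft_force"])-[0,0,-3.1]; print("axial push-back",f@ax,"tool-frame f",R.inv().apply(f))
b2=ball
d=R.inv().apply(p-(b2+ax*.1169)); print("rel tool x,y,z mm (y: -=standoff)",d*1e3,"ang",np.degrees(np.arccos(-R.as_matrix()[:,1]@ax)))
E
python3 m.py
```

```text
9.65 [ 0.5686 -0.023   0.2715] ft [ 0.1998 -0.0892 -1.9343] tq [ 0.0815  0.7599 -0.0118] 0.033854024219522015
axial push-back 0.9076085253396118 tool-frame f [-0.7586 -0.9082  0.0807]
rel tool x,y,z mm (y: -=standoff) [  0.2689 -16.5752   0.3425] ang 0.1669490467164011
```

>>> play_rows --pt "0 0 0 -0.012 0.08 0 1" --pt "0 0 0 0 0.08 0 1" --pt "0 0 0 0 0 0 1" --pt "0 0 0 0 0 0 1"

```text
clock: 9.98
eef_pos: [0.5721, -0.0231, 0.2663]
ee_rot: [0.57, 1.93, -1.96]
ft_force: [-2.7, 1.4, -0.8]
finger_gap: 0.0335
```

```bash
cat >> m.py <<'E'
E
python3 m.py; python3 - <<'E'
from rig import bot
from h import *
s,t=bot.camera("side"),bot.camera("top")
cv2.imwrite("pics/v7.png",np.hstack([crop(s,200,270,50,50,8),crop(t,165,265,50,50,8)]))
E
```

```text
9.9833 [ 0.5721 -0.0231  0.2663] ft [-2.714   1.3629 -0.7601] tq [0.332  1.1349 0.1414] 0.03350180596454551
axial push-back 3.4150496673418553 tool-frame f [ 1.2401 -3.4171 -1.2181]
rel tool x,y,z mm (y: -=standoff) [ -0.198  -10.2919   0.2512] ang 0.16166191486105408
```

View pics/v7.png

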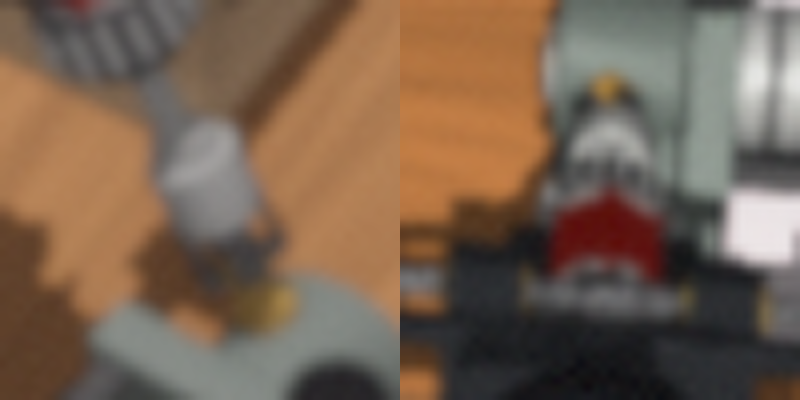

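Contact begins (3.4 N axial, about 1.2 N lateral). I'll ease towards the lateral push and continue.

>>> play_rows --pt "0 0 0 0.015 0.03 -0.02 1" --pt "0 0 0 0 0.05 0 1" --pt "0 0 0 0 0 0 1" --pt "0 0 0 0 0 0 1"

```text
clock: 10.42
eef_pos: [0.5734, -0.0226, 0.2632]
ee_rot: [0.57, 1.93, -1.96]
ft_force: [-0.4, 0.5, -3.6]
finger_gap: 0.0334
```

```bash
python3 m.py
```

```text
10.4167 [ 0.5734 -0.0226  0.2632] ft [-0.4131  0.5415 -3.6125] tq [0.1532 1.0336 0.0268] 0.033417258450915005
axial push-back -0.2243155286124598 tool-frame f [ 0.6371  0.2233 -0.5203]
rel tool x,y,z mm (y: -=standoff) [ 0.2737 -7.0506 -0.3035] ang 0.16772544780015564
```

>>> play_rows --pt "0 0 0 0.005 0.05 -0.005 1" --pt "0 0 0 0 0.05 0 1" --pt "0 0 0 0 0 0 1" --pt "0 0 0 0 0 0 1"

```text
clock: 10.75
eef_pos: [0.5751, -0.0225, 0.2594]
ee_rot: [0.57, 1.931, -1.961]
ft_force: [1.6, -0.1, -7.0]
finger_gap: 0.0336
```

```bash
python3 m.py
```

```text
10.75 [ 0.5751 -0.0225  0.2594] ft [ 1.616  -0.1161 -6.9681] tq [0.1207 0.897  0.0552] 0.03362335919832383
axial push-back -4.1596883962309175 tool-frame f [0.5262 4.1604 0.0263]
rel tool x,y,z mm (y: -=standoff) [ 0.701  -2.8714 -0.5419] ang 0.17384017597962828
```

The axial force reversed (-4 N, jaws pulling in), so the coupler has snapped past the ball. Pressing on to the seat and into the spring.

>>> play_rows --pt "0 0 0 0.008 0.05 0 1" --pt "0 0 0 0 0.05 0 1" --pt "0 0 0 0 0.05 0 1" --pt "0 0 0 0 0 0 1" --pt "0 0 0 0 0 0 1"

```text
clock: 11.17
eef_pos: [0.578, -0.0225, 0.2552]
ee_rot: [0.571, 1.929, -1.96]
ft_force: [-8.2, 1.2, 4.8]
finger_gap: 0.0336
```

```bash
python3 m.py
```

```text
11.1667 [ 0.578  -0.0225  0.2552] ft [-8.2338  1.2135  4.8244] tq [0.1552 1.4853 0.0245] 0.033617219552222036
axial push-back 11.004330265616973 tool-frame f [  3.2087 -11.0077  -0.7728]
rel tool x,y,z mm (y: -=standoff) [ 0.256   2.2042 -0.6969] ang 0.17277650334609734
```

>>> play_rows --pt "0 0 0 0.015 0.06 -0.005 1" --pt "0 0 0 0.008 0.06 0 1" --pt "0 0 0 0 0 0 1" --pt "0 0 0 0 0 0 1"

```text
clock: 11.5
eef_pos: [0.5802, -0.0225, 0.2513]
ee_rot: [0.572, 1.928, -1.959]
ft_force: [-8.6, 0.6, 7.8]
finger_gap: 0.0336
```

```bash
python3 m.py
```

```text
11.5 [ 0.5802 -0.0225  0.2513] ft [-8.5781  0.6241  7.7513] tq [ 0.064   1.2465 -0.008 ] 0.033574863672820615
axial push-back 13.69671048611778 tool-frame f [  1.9949 -13.7011  -0.1608]
rel tool x,y,z mm (y: -=standoff) [ 0.3539  6.6871 -0.831 ] ang 0.2023946305135858
```

>>> play_rows --pt "0 0 0 0.012 0.07 0 1" --pt "0 0 0 0.008 0.07 0 1" --pt "0 0 0 0 0.03 0 1" --pt "0 0 0 0 0 0 1" --pt "0 0 0 0 0 0 1"

```text
clock: 11.92
eef_pos: [0.5833, -0.0227, 0.2456]
ee_rot: [0.573, 1.928, -1.958]
ft_force: [-9.7, 0.4, 11.7]
finger_gap: 0.0334
```

```bash
python3 m.py
```

```text
11.9167 [ 0.5833 -0.0227  0.2456] ft [-9.694   0.397  11.6807] tq [-0.0402  1.2002 -0.0536] 0.03343110763817623
axial push-back 17.65135227096042 tool-frame f [  0.9567 -17.6541   0.1305]
rel tool x,y,z mm (y: -=standoff) [ 0.5369 13.1513 -0.8147] ang 0.2450741010514613
```

>>> play_rows --pt "0 0 0 0.005 0.04 0 1" --pt "0 0 0 0 0.04 0 1" --pt "0 0 0 0 0 0 1" --pt "0 0 0 0 0 0 1" --pt "0 0 0 0 0 0 1"

```text
clock: 12.33
eef_pos: [0.5849, -0.0227, 0.2435]
ee_rot: [0.574, 1.927, -1.958]
ft_force: [-14.6, 0.9, 18.2]
finger_gap: 0.0336
```

```bash
python3 m.py; python3 - <<'E'
from rig import bot
from h import *
s,t=bot.camera("side"),bot.camera("top")
cv2.imwrite("pics/v8.png",np.hstack([crop(s,195,265,60,60,6.6667),crop(t,165,260,60,60,6.6667)]))
E
```

```text
12.3333 [ 0.5849 -0.0227  0.2435] ft [-14.5877   0.8813  18.2334] tq [ 0.0029  1.3648 -0.0613] 0.033557023233713255
axial push-back 25.781950453907374 tool-frame f [  1.8791 -25.7906  -0.0876]
rel tool x,y,z mm (y: -=standoff) [ 0.2197 15.7173 -0.9025] ang 0.2985412849463529
```

View pics/v8.png

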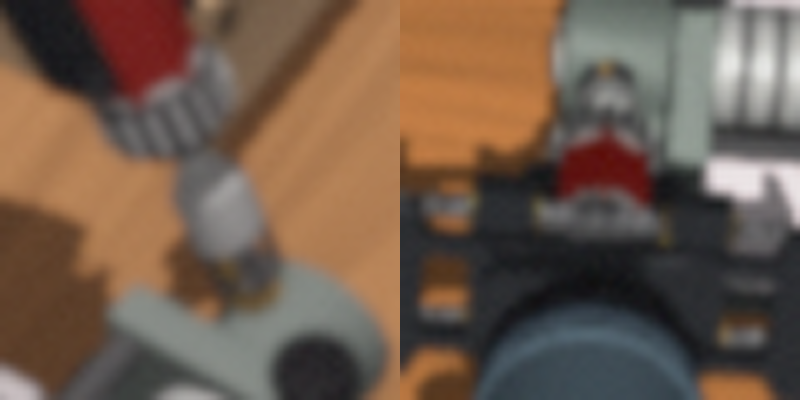

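Force jumped to 26 N with little further travel, so the plunger is on its stop. The pictures show the coupler seated on the nipple, with the nozzle tube gone into the gun. One hold check follows.

>>> play_rows --pt "0 0 0 0 0 0 1" --pt "0 0 0 0 0 0 1" --pt "0 0 0 0 0 0 1" --pt "0 0 0 0 0 0 1" --pt "0 0 0 0 0 0 1"

```text
clock: 12.85
eef_pos: [0.5849, -0.0226, 0.2436]
ee_rot: [0.574, 1.927, -1.957]
ft_force: [-13.8, 0.4, 17.4]
finger_gap: 0.0337
```

```bash
python3 m.py
```

```text
12.85 [ 0.5849 -0.0226  0.2436] ft [-13.7643   0.3833  17.3561] tq [ 0.055   1.3576 -0.038 ] 0.03370133247012514
axial push-back 24.598814118551434 tool-frame f [  1.5873 -24.6049   0.3648]
rel tool x,y,z mm (y: -=standoff) [ 0.1807 15.7098 -0.9219] ang 0.30077265740354464
```

Pose is steady and the force holds at about 25 N. Handing in.

```bash
python3 -c "
from rig import bot
print(bot.finish_job())"
```

```text
the job is handed in; nothing more can be done
None
```

I took the red gun out of the rack, snapped its coupler onto the open left nipple and pushed along the nipple's axis until the nozzle hit its stop. I handed the job in at about 12.9 s with the gun still held there; no verdict is reported.

- **Grip:** the jaws closed on the flats (33.7 mm gap), and the gun was held at 60 N throughout.
- **Snap:** the axial force rose to 3.4 N, then reversed to about -4 N, which shows the jaws pulling in behind the ball.
- **Pressed in:** the push-back climbed along the spring to 17.7 N, then jumped to about 25 N with little further travel. The tool ended 15.7 mm past the estimated seat.
- **Square and at rest:** the tool axis was 0.3° from my estimate of the nipple axis, the lateral force was about 1.6 N, and the pose did not change over a 0.4 s hold. The last pictures show the coupler on the nipple and the nozzle tube gone into the gun.

**Not confirmed:**
- Plunger travel and the ball's position in its seat come from force, pose and pictures, not direct readings.
- The camera and arm positions differed by 1–4 mm near the nipple, so I aligned within the images and by contact force.
- I saw no contact with the maul or the other things on the table, but did not re-measure them at the end.

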